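# Put the station's portable gear on charge

## Task

Put all the portable gear on charge: stand the handheld radio, the spare battery pack, the torch and the cordless speaker upright in the desk charger whose well fits each one, fully down on the well's floor. Lower each one into its well before you let go, knock nothing over, and leave the mug and the Morse key where they are.

Things in the scene. Friction and masses are not known exactly. Their poses are not given: they have to be found in the camera images.
- radio: Handheld two-way radio standing upright on the desk: black box 34 mm (x) by 54 mm (y) by 86 mm tall, display and keypad on its front (x negative), on top two small knobs 10 mm high and a stubby black aerial 13 mm thick and 26 mm high (whole height 112 mm), at x = +3, y = +16 mm. About 0.26 kg. Origin: centre of its underside; z up.
- pack: Spare battery pack standing upright on its narrow long foot: slim black box 22 mm (x) by 72 mm (y) by 70 mm tall, grey plate and brass contacts on its face. About 0.2 kg. Origin: centre of its underside; z up.
- torch: Rechargeable torch standing on its tail, lens up: bare aluminium cylinder 42 mm in diameter, 105 mm tall, dark band round the head. About 0.24 kg. Origin: centre of its underside; z up.
- speaker: Cordless speaker, a dark grey square block 58 mm (x) by 58 mm (y) by 72 mm tall, round grille on its front (x negative), two rubber keys on top. About 0.28 kg. Origin: centre of its underside; z up.
- radio_charger: Radio charger: oblong well 42 mm (x) by 62 mm (y); outside 66 by 86 mm plus apron. The radio charges either way round. Fixed grey desk charger. Well floor 12 mm above the desk, rim 40 mm; upright walls to 28 mm, then a lip flared 8 mm a side. Origin: desk level under the well centre; z up; apron 22 mm deep, 20 high with green lamp at x negative.
- pack_charger: Battery pack charger: narrow slot well 30 mm (x) by 80 mm (y); outside 54 by 104 mm plus apron. The pack charges either way round. Fixed grey desk charger. Well floor 12 mm above the desk, rim 40 mm; upright walls to 28 mm, then a lip flared 8 mm a side. Origin: desk level under the well centre; z up; apron 22 mm deep, 20 high with green lamp at x negative.
- torch_charger: Torch charger: round cup well, 50 mm inside diameter, 78 mm over the rim. The torch may stand at any angle about its axis. Fixed grey desk charger. Well floor 12 mm above the desk, rim 40 mm; upright walls to 28 mm, then a lip flared 8 mm a side. Origin: desk level under the well centre; z up; apron 22 mm deep, 20 high with green lamp at x negative.
- speaker_charger: Speaker charger: square well 66 by 66 mm; outside 90 by 90 mm plus apron. Any side of the speaker may face forward. Fixed grey desk charger. Well floor 12 mm above the desk, rim 40 mm; upright walls to 28 mm, then a lip flared 8 mm a side. Origin: desk level under the well centre; z up; apron 22 mm deep, 20 high with green lamp at x negative.
- mug: White mug, empty, standing on the desk among the chargers: 80 mm in diameter at the rim, 92 mm tall, handle to its y positive side. Not to be disturbed. Origin: centre of its underside; z up.
- morse_key: Twin-paddle Morse key on a heavy steel base 80 mm (x) by 60 mm (y), 41 mm high overall, between the chargers and the things to be charged. Not to be disturbed. Origin: centre of its underside; z up.

How it is judged:
At the end, for the whole second after the job is handed in: The radio, the battery pack, the torch and the speaker each stand in their own charger: within 10 mm of the well's centre, foot on the well's floor (origin 8 to 16 mm above the desk), upright within 0.12 rad, at rest (below 0.02 m/s and 0.15 rad/s) (horizontal distance between radio and radio_charger below 0.01 m and z of radio in the frame of radio_charger between 0.008 and 0.016 m and angle between each of radio, pack, torch, speaker's own z axis and vertical below 0.12 rad and linear speed of each of radio, pack, torch, speaker below 0.02 m/s and angular speed of each of radio, pack, torch, speaker below 0.15 rad/s and horizontal distance between pack and pack_charger below 0.01 m and z of pack in the frame of pack_charger between 0.008 and 0.016 m and horizontal distance between torch and torch_charger below 0.01 m and z of torch in the frame of torch_charger between 0.008 and 0.016 m and horizontal distance between speaker and speaker_charger below 0.01 m and z of speaker in the frame of speaker_charger between 0.008 and 0.016 m); the robot touches nothing.
It fails at once if a thing is let go over its charger with its foot still above the well's rim (dropped in) ((horizontal distance between radio and radio_charger below 0.035 m and z of radio in the frame of radio_charger above 0.046 m and contact force between the fingers and radio below 0.05 N) or (horizontal distance between pack and pack_charger below 0.035 m and z of pack in the frame of pack_charger above 0.046 m and contact force between the fingers and pack below 0.05 N) or (horizontal distance between torch and torch_charger below 0.035 m and z of torch in the frame of torch_charger above 0.046 m and contact force between the fingers and torch below 0.05 N) or (horizontal distance between speaker and speaker_charger below 0.035 m and z of speaker in the frame of speaker_charger above 0.046 m and contact force between the fingers and speaker below 0.05 N)).
It fails at once if one of the four things is knocked over (angle between any of radio, pack, torch, speaker's own z axis and vertical above 0.8 rad).
It fails at once if the mug is pushed more than 25 mm or tipped (distance of mug from where it was at the start of the episode above 0.025 m or angle between mug's own z axis and vertical above 0.35 rad).
It fails at once if the Morse key is pushed more than 25 mm or tipped (distance of morse_key from where it was at the start of the episode above 0.025 m or angle between morse_key's own z axis and vertical above 0.35 rad).
It also fails if it takes over 117 s, if anything falls off the work surface, if the arm or the gripper's body presses on something with over 40 N, if the wrist force passes 120 N, or if a joint passes its speed limit or range.

## Robot

A 6-joint arm with a two-finger parallel gripper is mounted at the origin on the work surface. World frame = base frame: x ahead of the robot, y to its left, z up, the work surface at z = 0. Lengths are in m, angles in rad, forces in N, time in s.
With the tool pointing down it reaches from about 0.25 to 0.775 m from the base axis. Payload 4 kg.
Tool frame: the origin (TCP) lies midway between the tips of the shut fingers; the grasp point (between the pads) lies grip_point_offset behind it (grip_point_offset is the distance from the TCP to the grasp point, in m); z points along the fingers, y is the line along which they close (so a half turn about z gives the same grasp; the last joint's range is limited). The gripper opens to 94 mm and grips with 3 to 60 N. Pads are 16 mm wide; open, the fingers measure 119 mm over their backs; the gripper's body (75 mm by 177 mm) begins 78 mm behind the grasp point.
Start: joints at [1.183, 0.087, 1.371, -0, 1.684, -0.103], TCP at [0.155, 0.528, 0.206] pointing down, gripper open.
Joint ranges: [-3.1, 3.1], [-0.76, 2.03], [0.27, 2.55], [-1.08, 4.22], [0.17, 2.65], [-2.57, 2.57]. Speed limits (rad/s): [2.79, 2.79, 3.14, 3.14, 3.14, 3.14].

## Interface

Orientations are given as [roll, pitch, yaw] about the fixed x, y, z axes, in that order (R = Rz(yaw) Ry(pitch) Rx(roll)).
In Python, from bench import * gives the robot as it stands. The module is installed in compiled form; this text tells all that it offers.
- The arm moves only by the tool apply_moves, never from a script. Its argument "commands" is a list of rows, each a list of 7 numbers: the turn, a rotation vector about the world's x, y, z in rad, then the shift along the world's x, y, z in m, then the opening in per cent of the stroke, from 0 (shut) to 100 (fully open). In form: [[ax, ay, az, x, y, z, jaw], ...]. A call has exactly 5 rows; each row is the pose to reach, as a shift and turn from the pose commanded when the call began; what a row does not reach only later rows make up. A row lasts 1/10 s, in which the tool goes at most 50 mm and 8.59 degrees, less where a joint would pass 70% of its speed; a pose out of reach is approached as far as the arm can. A call with a gripper value outside its range is refused whole. The fingers move at their own pace and stop on an object; the grip force is fixed at half the most. Time passes only in rows, so rows that repeat a pose let the fingers close, or fill a call up. It gives the time, the measured TCP pose, the force, the opening and the grip force at its end, in the units of the state.
- get_obs(): the state, without advancing time (a new reading comes with each control period).
- snapshot(name): name is "scene" or "top" or "wrist"; returns a dict with "pixels" (400x640x3 uint8, red, green, blue), "vertical_fov" (degrees; the focal length in pixels is half the picture's height over the tangent of half this angle, whatever the lens; pixels are square), "cx", "cy" (the principal point, pixels), "rvec" (rotation vector, rad) and "tvec" (3), from world to camera coordinates, as OpenCV has them. Camera axes: x right, y down, z forward; pixel columns grow to the right and rows downward; lengths in m; the calibration is good to about 2 mm. A picture is of the moment at which its call begins. There is no depth.
- close_job(): hands the job in; it is judged then, once.
Trained networks look in the newest picture that a camera, given by its name, has taken for a name from the list of things; names that differ only in an ending like _2 or _b are one class to them, and where a whole thing is asked for, a point or a joint stands for the part that bears it (a point fixed in the world has none). Each returns a list of dicts, best first, with "score" (0 to 1); they miss things now and then, are a little off and sometimes report something else, mostly with a low value. They report only what shows in the picture. A call takes as long as a camera call.
- masks_of(camera, query): "mask" (400x640 bool, what is visible of it) and "extent" ([left, top, right, bottom] in pixels, round what is visible of it).
- place_of(camera, query): "pixel" ([column, row] in pixels: a listed point, or the origin of a listed thing).
The state is a dict: "time": time; "joint_positions": joint angles; "qvel": joint speeds; "joint_torque": joint torques, N m; "tool_pos": TCP position; "ee_rot": TCP orientation; "wrist_force": force on the tool from outside, world axes, zero at the start; "wrist_torque": the same for the moment, N m; "width": finger opening in m; "finger_force": force on a finger pad.
Only numpy, scipy, OpenCV 4.12 (cv2) and the standard library are available. Lean on these libraries where they do the work, as an engineer would, in place of code of your own. Each camera call takes 0.05 s, during which the arm holds its last target. There are 200 camera calls.

## Working session

There is one attempt and no reset: what is moved stays moved. The work goes in short steps, Python scripts to look and compute and a tool call to move; the robot and the scene stay as the last step left them, time stands still between calls to the robot, and variables do not carry over. Pictures are saved under pics/ and viewed, at most 14 in all, crops included, and the job is handed in when it is done.

Besides the shell and the picture viewer there is one more tool, called after "Emit:" by a JSON object that holds its "method" and its "body", one argument or row to a line. apply_moves: Moves the arm, as the interface text tells. Its arguments: {"type":"object","properties":{"commands":{"type":"array"}},"required":["commands"]}

```bash
mkdir -p pics; cat > h.py <<'E'
from bench import *
import numpy as np, cv2
NAMES=["radio","pack","torch","speaker","radio_charger","pack_charger","torch_charger","speaker_charger","mug","morse_key"]
def cam(s):
    R=cv2.Rodrigues(np.array(s["rvec"],float))[0]; f=200/np.tan(np.radians(s["vertical_fov"])/2)
    return R,np.array(s["tvec"],float).ravel(),f,s["cx"],s["cy"]
def ray(s,px,z):
    R,t,f,cx,cy=cam(s); C=-R.T@t
    d=R.T@np.array([(px[0]-cx)/f,(px[1]-cy)/f,1]); return C+d*(z-C[2])/d[2]
def proj(s,P):
    R,t,f,cx,cy=cam(s); q=(R@np.atleast_2d(P).T).T+t
    return np.c_[q[:,0]/q[:,2]*f+cx,q[:,1]/q[:,2]*f+cy]
def save(s,n): cv2.imwrite("pics/"+n+".png",s["pixels"][:,:,::-1])
E
python3 - <<'E'
from h import *
o=get_obs(); print({k:np.round(v,3) for k,v in o.items()})
try: print(grip_point_offset)
except Exception as e: print(e)
for c in ["scene","top"]:
    s=snapshot(c); save(s,c); R,t,f,cx,cy=cam(s); print(c,f,cx,cy,-R.T@t)
    for n in NAMES:
        p=place_of(c,n); m=masks_of(c,n)
        print(n,[(np.round(a["pixel"]),round(a["score"],2),np.round(ray(s,a["pixel"],0)[:2],3)) for a in p[:2]],[(np.round(a["extent"]),round(a["score"],2)) for a in m[:2]])
E
```

```text
{'time': np.float64(0.0), 'joint_positions': array([ 1.183,  0.088,  1.372, -0.   ,  1.684, -0.103]), 'qvel': array([ 0.001,  0.   ,  0.   ,  0.   ,  0.   , -0.001]), 'joint_torque': array([-0.0000e+00, -3.4016e+01, -3.0244e+01,  7.2000e-02,  3.3000e-02,
       -0.0000e+00]), 'tool_pos': array([0.154, 0.527, 0.204]), 'ee_rot': array([-3.139, -0.   ,  2.857]), 'wrist_force': array([-0.281, -0.33 ,  0.768]), 'wrist_torque': array([ 0.004, -0.007,  0.003]), 'finger_force': np.float64(0.0), 'width': np.float64(0.094)}
0.0188
scene 495.4047345014164 318.48527865040717 194.1866261087845 [1.12336517 0.79762836 0.68458667]
radio [(array([323., 171.]), 0.87, array([ 0.434, -0.11 ])), (array([308., 214.]), 0.18, array([0.579, 0.021]))] [(array([313., 136., 333., 183.]), 0.79)]
pack [(array([450., 230.]), 0.56, array([0.363, 0.267])), (array([258., 199.]), 0.18, array([ 0.64 , -0.103]))] [(array([432., 204., 466., 239.]), 0.61), (array([311., 137., 332., 181.]), 0.58)]
torch [(array([299., 144.]), 0.89, array([ 0.394, -0.278]))] [(array([292., 106., 312., 147.]), 0.61)]
speaker [(array([370., 2
[... 1698 characters left out ...]
 189.]), 0.91)]
pack_charger [(array([172., 207.]), 0.86, array([0.549, 0.396])), (array([351., 239.]), 0.38, array([ 0.454, -0.093]))] [(array([147., 189., 195., 231.]), 0.72)]
torch_charger [(array([270., 166.]), 0.69, array([0.658, 0.129]))] [(array([256., 148., 290., 193.]), 0.68)]
speaker_charger [(array([452., 193.]), 0.75, array([ 0.578, -0.376]))] [(array([436., 170., 478., 220.]), 0.77), (array([298., 177., 327., 211.]), 0.39)]
mug [(array([405., 183.]), 0.57, array([ 0.605, -0.247])), (array([310., 192.]), 0.42, array([0.585, 0.016]))] []
morse_key [(array([310., 194.]), 0.58, array([0.579, 0.019]))] [(array([299., 178., 329., 211.]), 0.71), (array([433., 168., 479., 220.]), 0.33)]
```

```bash
python3 - <<'E'
import cv2
a=cv2.imread("pics/top.png"); cv2.imwrite("pics/top_c.png",cv2.resize(a[130:300,130:490],(792,374),interpolation=cv2.INTER_CUBIC))
a=cv2.imread("pics/scene.png"); cv2.imwrite("pics/scene_c.png",cv2.resize(a[90:340,190:510],(768,600),interpolation=cv2.INTER_CUBIC))
E
```

```text
(no output)
```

View pics/top_c.png

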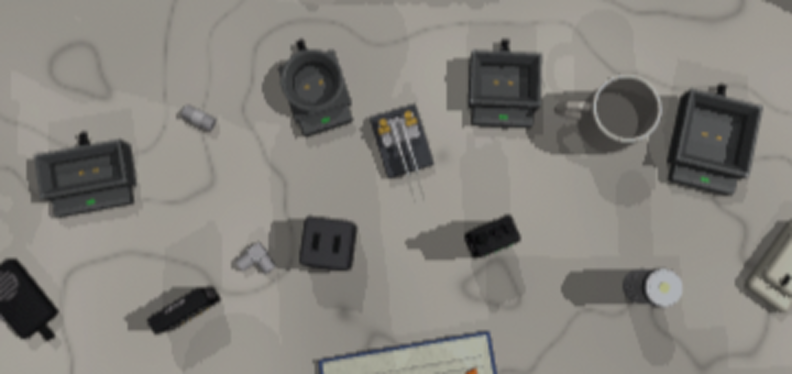

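View pics/scene_c.png

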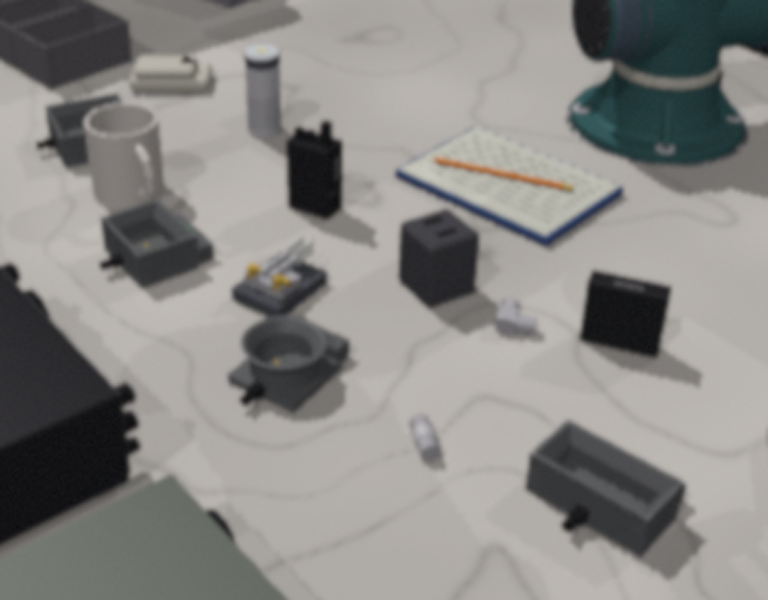

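```bash
cat >> h.py <<'E'
from scipy.optimize import minimize
def box(hx,hy,z0,z1,cx=0,cy=0): return [(cx+a*hx,cy+b*hy,z) for a in(-1,1) for b in(-1,1) for z in(z0,z1)]
def cyl(r,z0,z1,cx=0,cy=0): return [(cx+r*np.cos(a),cy+r*np.sin(a),z) for a in np.arange(0,6.28,.3) for z in(z0,z1)]
M={"radio":[box(.017,.027,0,.086),cyl(.0065,.086,.112,.003,.016)],"pack":[box(.011,.036,0,.07)],"torch":[cyl(.021,0,.105)],
"speaker":[box(.029,.029,0,.072)],"radio_charger":[box(.033,.043,0,.04),box(.011,.043,0,.02,-.044)],
"pack_charger":[box(.027,.052,0,.04),box(.011,.052,0,.02,-.038)],"torch_charger":[cyl(.039,0,.04),box(.011,.03,0,.02,-.05)],
"speaker_charger":[box(.045,.045,0,.04),box(.011,.045,0,.02,-.056)],"morse_key":[box(.04,.03,0,.02)],"mug":[cyl(.04,0,.092)]}
S=4
def render(s,n,p,off,shape):
    c,si=np.cos(p[2]),np.sin(p[2]); im=np.zeros(shape,np.uint8)
    for part in M[n]:
        q=np.array(part); w=np.c_[p[0]+c*q[:,0]-si*q[:,1],p[1]+si*q[:,0]+c*q[:,1],q[:,2]]
        u=(proj(s,w)-off+.5)*S; cv2.fillConvexPoly(im,cv2.convexHull(u.astype(np.float32)).round().astype(np.int32),1)
    return im
def fit(obs,n,x0,yaws):
    """obs: list of (snap,mask)"""
    D=[]
    for s,m in obs:
        r,c=np.where(m); o=np.array([max(c.min()-15,0),max(r.min()-15,0)]); mm=m[o[1]:r.max()+16,o[0]:c.max()+16].astype(np.uint8)
        D.append((s,cv2.resize(mm,None,fx=S,fy=S,interpolation=cv2.INTER_LINEAR),o))
    def cost(p):
        t=0
        for s,m,o in D:
            im=render(s,n,p,o,m.shape); t+=1-(im&m).sum()/max((im|m).sum(),1)
        return t/len(D)
    best=None
    for y in yaws:
        r=minimize(cost,[x0[0],x0[1],y],method="Nelder-Mead",options=dict(initial_simplex=np.array([[x0[0],x0[1],y],[x0[0]+.012,x0[1],y],[x0[0],x0[1]+.012,y],[x0[0],x0[1],y+.2]]),xatol=1e-4,fatol=1e-4))
        if best is None or r.fun<best.fun: best=r
    return best.x,best.fun
E
python3 - <<'E'
from h import *
G=dict(radio=(.449,-.097),pack=(.38,.27),torch=(.4,-.28),speaker=(.449,.1),radio_charger=(.653,-.118),pack_charger=(.549,.395),torch_charger=(.656,.129),speaker_charger=(.578,-.375),morse_key=(.578,.018))
ss={c:snapshot(c) for c in("scene","top")}
for n,x0 in G.items():
    ms={}
    for c in ss:
        for a in masks_of(c,n):
            r,cc=np.where(a["mask"]); 
            e=proj(ss[c],[(*x0,.03)])[0]
            if np.hypot(cc.mean()-e[0],r.mean()-e[1])<15: ms[c]=a["mask"]; break
    for use in (("top",),("scene",),("top","scene")):
        if all(u in ms for u in use):
            p,f=fit([(ss[u],ms[u]) for u in use],n,x0,[-.5,-.15,.15,.5]); print(n,use,np.round(p,3),round(f,3))
s=snapshot("wrist"); save(s,"w0"); R,t,f,cx,cy=cam(s); C=-R.T@t; o=get_obs(); print(f,cx,cy,C,C-o["tool_pos"],R)
E
```

```text
radio ('top',) [ 0.457 -0.093  0.379] 0.073
radio ('scene',) [ 0.453 -0.095  0.648] 0.085
radio ('top', 'scene') [ 0.456 -0.093  0.37 ] 0.091
pack ('top',) [0.377 0.27  0.501] 0.119
pack ('scene',) [0.376 0.27  0.596] 0.073
pack ('top', 'scene') [0.376 0.271 0.515] 0.104
torch ('top',) [ 0.396 -0.279 -0.089] 0.122
torch ('scene',) [ 0.394 -0.274 -0.104] 0.129
torch ('top', 'scene') [ 0.395 -0.277 -0.45 ] 0.151
speaker ('top',) [ 0.452  0.099 -0.131] 0.073
speaker ('scene',) [ 0.45   0.1   -0.455] 0.118
speaker ('top', 'scene') [ 0.452  0.099 -0.173] 0.12
radio_charger ('top',) [ 0.651 -0.116 -0.018] 0.067
radio_charger ('scene',) [ 0.65  -0.116 -0.048] 0.077
radio_charger ('top', 'scene') [ 0.651 -0.116 -0.033] 0.076
pack_charger ('top',) [0.547 0.397 0.155] 0.069
pack_charger ('scene',) [0.546 0.398 0.25 ] 0.08
pack_charger ('top', 'scene') [0.547 0.397 0.184] 0.082
torch_charger ('top',) [0.653 0.12  0.321] 0.101
torch_charger ('scene',) [0.652 0.121 0.27 ] 0.103
torch_charger ('top', 'scene') [0.652 0.121 0.291] 0.103
speaker_charger ('top',) [ 0.58  -0.374 -0.268] 0.058
speaker_charger ('scene',) [ 0.586 -0.379  1.114] 0.492
speaker_charger ('top', 'scene') [ 0.581 -0.374 -0.263] 0.315
morse_key ('top',) [0.577 0.011 0.302] 0.085
morse_key ('scene',) [0.574 0.01  0.318] 0.184
morse_key ('top', 'scene') [0.577 0.011 0.303] 0.144
303.52041556483766 317.4013958795807 201.7510296503119 [0.0909626  0.54757446 0.38684778] [-0.06359668  0.01970568  0.18134657] [[ 2.79825890e-01  9.60050722e-01  2.88489040e-04]
 [ 9.33496052e-01 -2.72156164e-01  2.33486924e-01]
 [ 2.24237804e-01 -6.50663831e-02 -9.72359899e-01]]
```

View pics/w0.png

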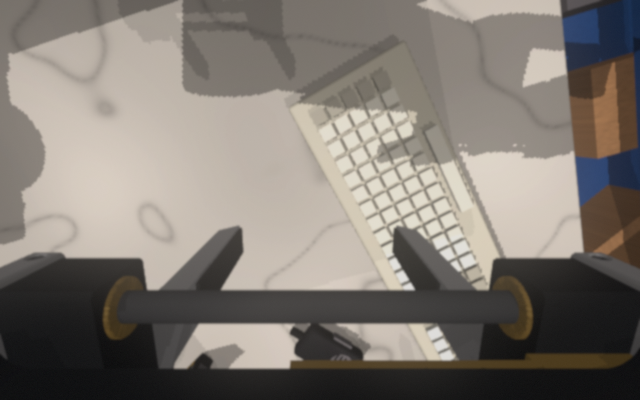

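Emit:
{"method": "apply_moves", "body": {
  "commands": [
    [0,0,-0.15,0.04,-0.05,0,100],
    [0,0,-0.3,0.08,-0.1,0,100],
    [0,0,-0.45,0.12,-0.14,0,100],
    [0,0,-0.6,0.155,-0.18,0,100],
    [0,0,-0.7,0.19,-0.22,0,100]
  ]
}}

```text
time: 3.65
tool_pos: [0.3184, 0.3369, 0.2057]
ee_rot: [3.141, -0.0, 2.152]
wrist_force: [0.4, 0.6, -0.6]
width: 0.0939
finger_force: 0.0
```

Emit:
{"method": "apply_moves", "body": {
  "commands": [
    [0,0,-0.07,0.03,-0.036,0,100],
    [0,0,-0.07,0.03,-0.036,0,100],
    [0,0,-0.07,0.03,-0.036,0,100],
    [0,0,-0.07,0.03,-0.036,0,100],
    [0,0,-0.07,0.03,-0.036,0,100]
  ]
}}

```text
time: 4.15
tool_pos: [0.3466, 0.3036, 0.2055]
ee_rot: [3.142, -0.0, 2.09]
wrist_force: [-0.5, 0.8, 0.4]
width: 0.094
finger_force: 0.0
```

```bash
cat >> h.py <<'E'
def look(n,x0,yaws,name=None,z=.03):
    """wrist-camera silhouette fit of thing n near x0"""
    s=snapshot("wrist"); e=proj(s,[(*x0,z)])[0]; o=get_obs()
    print("tcp",np.round(o["tool_pos"],4),np.round(o["ee_rot"],3),"exp px",e.round())
    best=None
    for a in masks_of("wrist",n):
        r,c=np.where(a["mask"]); d=np.hypot(c.mean()-e[0],r.mean()-e[1]); print(n,round(a["score"],2),np.round(a["extent"]),round(d))
        if d<90 and best is None: best=a["mask"]
    print([(np.round(a["pixel"]),round(a["score"],2),np.round(ray(s,a["pixel"],0 if "charger" not in n else 0)[:2],3)) for a in place_of("wrist",n)[:2]])
    if best is not None: p,f=fit([(s,best)],n,x0,yaws); print("FIT",n,np.round(p,4),round(f,3))
    im=s["pixels"][:,:,::-1].copy()
    if best is not None:
        k=cv2.resize(render(s,n,p,np.array([0,0]),(1600,2560)),(640,400)); cv2.drawContours(im,cv2.findContours(k,0,2)[0],-1,(0,255,255),1)
        cv2.drawContours(im,cv2.findContours(best.astype(np.uint8),0,2)[0],-1,(0,0,255),1)
    if name: cv2.imwrite("pics/"+name+".png",im)
E
python3 -c "
from h import *
look('pack',(.376,.271),[.5],'w1')"
```

```text
tcp [0.3466 0.3036 0.2055] [ 3.142 -0.     2.09 ] exp px [324. 221.]
pack 0.75 [315. 191. 337. 267.] 7
[(array([324., 214.]), 0.57, array([0.376, 0.271]))]
FIT pack [0.3773 0.2698 0.5374] 0.104
```

View pics/w1.png

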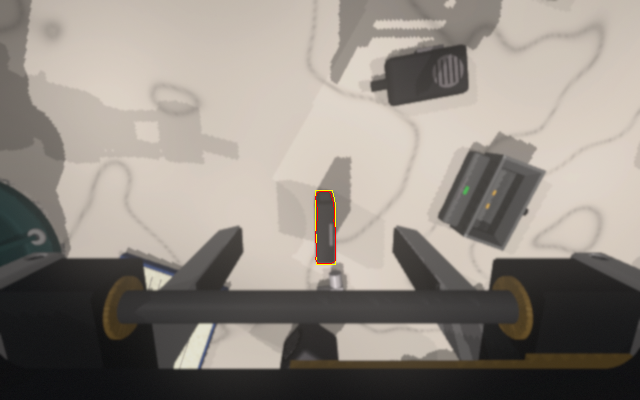

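Emit:
{"method": "apply_moves", "body": {
  "commands": [
    [0,0,0.01,0.031,-0.034,0,100],
    [0,0,0.01,0.031,-0.034,-0.045,100],
    [0,0,0.01,0.031,-0.034,-0.09,100],
    [0,0,0.01,0.031,-0.034,-0.135,100],
    [0,0,0.01,0.031,-0.034,-0.169,100]
  ]
}}

```text
time: 4.8
tool_pos: [0.3769, 0.2682, 0.0337]
ee_rot: [-3.139, -0.0, 2.098]
wrist_force: [0.1, 0.4, -0.2]
width: 0.0941
finger_force: 0.0
```

Emit:
{"method": "apply_moves", "body": {
  "commands": [
    [0,0,0,0,0,0,0],
    [0,0,0,0,0,0,0],
    [0,0,0,0,0,0,0],
    [0,0,0,0,0,0,0],
    [0,0,0,0,0,0,0]
  ]
}}

```text
time: 5.3
tool_pos: [0.3798, 0.2692, 0.0385]
ee_rot: [3.138, 0.0, 2.097]
wrist_force: [0.2, 0.5, -0.5]
width: 0.0574
finger_force: 0.0
```

Emit:
{"method": "apply_moves", "body": {
  "commands": [
    [0,0,0,0,0,0,0],
    [0,0,0,0,0,0,0],
    [0,0,0,0,0,0,0],
    [0,0,0,0,0,0.01,0],
    [0,0,0,0,0,0.02,0]
  ]
}}

```text
time: 5.8
tool_pos: [0.3782, 0.2682, 0.0568]
ee_rot: [-3.141, -0.0, 2.097]
wrist_force: [-0.6, 0.4, -1.1]
width: 0.022
finger_force: 29.9
```

Emit:
{"method": "apply_moves", "body": {
  "commands": [
    [0,0,0,0,0,0,40],
    [0,0,0,0,0,0,40],
    [0,0,0,0,0,-0.01,40],
    [0,0,0,0,0,-0.02,35],
    [0,0,0,0,0,-0.02,0]
  ]
}}

```text
time: 6.3
tool_pos: [0.3769, 0.2675, 0.0339]
ee_rot: [-3.137, -0.0, 2.097]
wrist_force: [0.5, -0.5, -0.1]
width: 0.0282
finger_force: 0.2
```

Emit:
{"method": "apply_moves", "body": {
  "commands": [
    [0,0,0,0,0,0,0],
    [0,0,0,0,0,0,0],
    [0,0,0,0,0,0,0],
    [0,0,0,0,0,0,0],
    [0,0,0,0,0,0,0]
  ]
}}

```text
time: 6.8
tool_pos: [0.3786, 0.2684, 0.0366]
ee_rot: [3.141, 0.0, 2.097]
wrist_force: [-0.2, 0.4, -1.5]
width: 0.0218
finger_force: 30.0
```

Emit:
{"method": "apply_moves", "body": {
  "commands": [
    [0,0,0,0,0,0.04,0],
    [0,0,0,0,0,0.08,0],
    [0,0,0,0,0,0.12,0],
    [0,0,0,0,0,0.15,0],
    [0,0,0,0,0,0.15,0]
  ]
}}

```text
time: 7.3
tool_pos: [0.3811, 0.2699, 0.1922]
ee_rot: [3.13, 0.0, 2.097]
wrist_force: [0.1, -0.5, -1.2]
width: 0.0221
finger_force: 30.0
```

Emit:
{"method": "apply_moves", "body": {
  "commands": [
    [0,0,-0.12,0.045,0.008,0,0],
    [0,0,-0.24,0.09,0.016,0,0],
    [0,0,-0.35,0.135,0.024,0,0],
    [0,0,-0.35,0.171,0.032,0,0],
    [0,0,-0.35,0.171,0.032,0,0]
  ]
}}

```text
time: 7.8
tool_pos: [0.5521, 0.2999, 0.1809]
ee_rot: [-3.136, 0.002, 1.745]
wrist_force: [-0.8, -0.5, -1.5]
width: 0.0213
finger_force: 30.0
```

```bash
python3 -c "
from h import *
look('pack_charger',(.547,.397),[.18],'w2')"
```

```text
tcp [0.5499 0.2998 0.1818] [-3.135e+00  2.000e-03  1.746e+00] exp px [328. 100.]
pack_charger 0.62 [278.  44. 371. 150.] 9
[]
FIT pack_charger [0.5459 0.3973 0.1774] 0.064
```

View pics/w2.png

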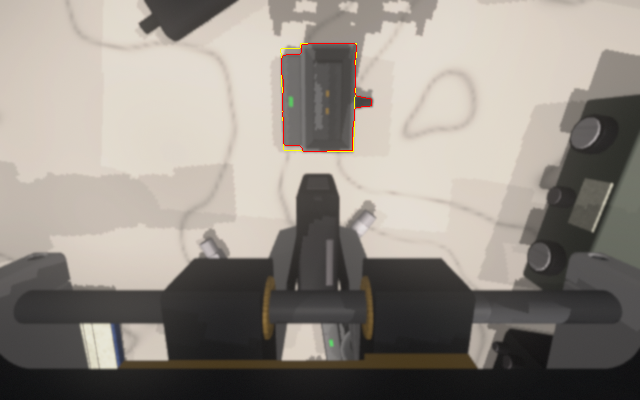

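Emit:
{"method": "apply_moves", "body": {
  "commands": [
    [0,0,0,-0.002,0.04,0,0],
    [0,0,0,-0.004,0.075,0,0],
    [0,0,0,-0.004,0.096,0,0],
    [0,0,0,-0.004,0.096,-0.03,0],
    [0,0,0,-0.004,0.096,-0.06,0]
  ]
}}

```text
time: 8.45
tool_pos: [0.5445, 0.3979, 0.1281]
ee_rot: [3.138, -0.002, 1.749]
wrist_force: [0.2, -0.0, -2.5]
width: 0.0221
finger_force: 30.0
```

Emit:
{"method": "apply_moves", "body": {
  "commands": [
    [0,0,0,0,0,-0.01,0],
    [0,0,0,0,0,-0.02,0],
    [0,0,0,0,0,-0.03,0],
    [0,0,0,0,0,-0.04,0],
    [0,0,0,0,0,-0.04,0]
  ]
}}

```text
time: 8.95
tool_pos: [0.545, 0.3959, 0.0853]
ee_rot: [-3.14, 0.001, 1.747]
wrist_force: [-0.5, -0.6, -2.0]
width: 0.0219
finger_force: 30.0
```

Emit:
{"method": "apply_moves", "body": {
  "commands": [
    [0,0,0,0,0,-0.008,0],
    [0,0,0,0,0,-0.016,0],
    [0,0,0,0,0,-0.024,0],
    [0,0,0,0,0,-0.03,0],
    [0,0,0,0,0,-0.03,0]
  ]
}}

```text
time: 9.45
tool_pos: [0.5447, 0.3959, 0.0547]
ee_rot: [-3.139, 0.001, 1.747]
wrist_force: [0.1, -0.1, -1.9]
width: 0.0217
finger_force: 30.0
```

Emit:
{"method": "apply_moves", "body": {
  "commands": [
    [0,0,0,0,0,-0.003,0],
    [0,0,0,0,0,-0.005,0],
    [0,0,0,0,0,-0.006,0],
    [0,0,0,0,0,-0.006,0],
    [0,0,0,0,0,-0.006,0]
  ]
}}

```text
time: 9.95
tool_pos: [0.5456, 0.3965, 0.0507]
ee_rot: [3.141, -0.0, 1.747]
wrist_force: [0.3, 0.2, -1.6]
width: 0.0221
finger_force: 30.0
```

Emit:
{"method": "apply_moves", "body": {
  "commands": [
    [0,0,0,0,0,0,40],
    [0,0,0,0,0,0,60],
    [0,0,0,0,0,0,60],
    [0,0,0,0,0,0,60],
    [0,0,0,0,0,0,60]
  ]
}}

```text
time: 10.45
tool_pos: [0.5456, 0.3965, 0.0507]
ee_rot: [3.141, -0.0, 1.747]
wrist_force: [-0.9, 0.4, -0.2]
width: 0.0555
finger_force: 0.0
```

Emit:
{"method": "apply_moves", "body": {
  "commands": [
    [0,0,0,0,0,0.03,60],
    [0,0,0,0,0,0.08,80],
    [0,0,0,0,-0.03,0.12,100],
    [0,0,0,0,-0.06,0.15,100],
    [0,0,0,0,-0.09,0.15,100]
  ]
}}

```text
time: 10.95
tool_pos: [0.5479, 0.3069, 0.2078]
ee_rot: [3.129, -0.003, 1.748]
wrist_force: [0.3, 0.8, -0.3]
width: 0.0851
finger_force: 0.0
```

```bash
python3 -c "
from h import *
look('pack',(.546,.397),[.18],'w3')"
```

```text
tcp [0.5475 0.3017 0.2054] [3.134e+00 2.000e-03 1.743e+00] exp px [327. 110.]
pack 0.79 [317.  66. 344. 146.] 7
[(array([329., 110.]), 0.79, array([0.55 , 0.399]))]
FIT pack [0.5466 0.4007 0.1755] 0.065
```

View pics/w3.png

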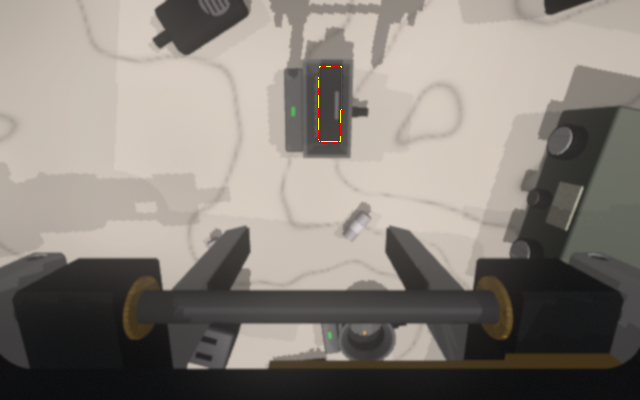

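Emit:
{"method": "apply_moves", "body": {
  "commands": [
    [0,0,-0.08,-0.018,-0.045,0,100],
    [0,0,-0.16,-0.036,-0.09,0,100],
    [0,0,-0.24,-0.054,-0.135,0,100],
    [0,0,-0.32,-0.072,-0.18,0,100],
    [0,0,-0.325,-0.09,-0.225,0,100]
  ]
}}

```text
time: 11.6
tool_pos: [0.4544, 0.081, 0.1994]
ee_rot: [-3.14, -0.0, 1.422]
wrist_force: [0.2, -0.5, -0.1]
width: 0.0936
finger_force: 0.0
```

Emit:
{"method": "apply_moves", "body": {
  "commands": [
    [0,0,0,-0.015,-0.037,0,100],
    [0,0,0,-0.015,-0.037,0,100],
    [0,0,0,-0.015,-0.037,0,100],
    [0,0,0,-0.015,-0.037,0,100],
    [0,0,0,-0.015,-0.037,0,100]
  ]
}}

```text
time: 12.1
tool_pos: [0.4409, 0.0458, 0.2001]
ee_rot: [-3.141, -0.0, 1.424]
wrist_force: [-0.1, 0.5, -0.6]
width: 0.094
finger_force: 0.0
```

```bash
python3 -c "
from h import *
look('speaker',(.452,.099),[-.15],'w4')"
```

```text
tcp [0.4408 0.0457 0.2001] [-3.141 -0.     1.424] exp px [320. 142.]
speaker 0.77 [291. 113. 350. 172.] 0
[(array([322., 142.]), 0.56, array([0.455, 0.097]))]
FIT speaker [ 0.4518  0.0999 -0.1454] 0.03
```

Emit:
{"method": "apply_moves", "body": {
  "commands": [
    [0,0,0,0.009,0.045,0,100],
    [0,0,0,0.011,0.054,-0.03,100],
    [0,0,0,0.011,0.054,-0.075,100],
    [0,0,0,0.011,0.054,-0.12,100],
    [0,0,0,0.011,0.054,-0.163,100]
  ]
}}

```text
time: 12.75
tool_pos: [0.4514, 0.0992, 0.0359]
ee_rot: [3.141, -0.0, 1.423]
wrist_force: [0.7, 0.7, -0.5]
width: 0.0941
finger_force: 0.0
```

Emit:
{"method": "apply_moves", "body": {
  "commands": [
    [0,0,0,0,0,0,100],
    [0,0,0,0,0,0,0],
    [0,0,0,0,0,0,0],
    [0,0,0,0,0,0,0],
    [0,0,0,0,0,0,0]
  ]
}}

```text
time: 13.25
tool_pos: [0.4532, 0.0986, 0.0398]
ee_rot: [3.137, -0.001, 1.422]
wrist_force: [0.1, 0.1, -0.0]
width: 0.0656
finger_force: 0.0
```

Emit:
{"method": "apply_moves", "body": {
  "commands": [
    [0,0,0,0,0,0,0],
    [0,0,0,0,0,0,0],
    [0,0,0,0,0,0,0],
    [0,0,0,0,0,0,0],
    [0,0,0,0,0,0,0]
  ]
}}

```text
time: 13.75
tool_pos: [0.4512, 0.0988, 0.0389]
ee_rot: [-3.141, -0.001, 1.422]
wrist_force: [-3.9, 1.2, 6.5]
width: 0.0578
finger_force: 30.0
```

Emit:
{"method": "apply_moves", "body": {
  "commands": [
    [0,0,0,0,0,0.02,0],
    [0,0,0,0,0,0.06,0],
    [0,0,0,0,0,0.1,0],
    [0,0,0,0,0,0.14,0],
    [0,0,0,0,0,0.16,0]
  ]
}}

```text
time: 14.25
tool_pos: [0.4528, 0.0985, 0.2013]
ee_rot: [3.136, -0.001, 1.422]
wrist_force: [0.7, -0.0, -3.2]
width: 0.0578
finger_force: 30.0
```

Emit:
{"method": "apply_moves", "body": {
  "commands": [
    [0,0,-0.01,0.008,-0.045,0,0],
    [0,0,-0.03,0.016,-0.09,0,0],
    [0,0,-0.04,0.024,-0.135,0,0],
    [0,0,-0.05,0.032,-0.18,0,0],
    [0,0,-0.06,0.04,-0.225,0,0]
  ]
}}

```text
time: 14.75
tool_pos: [0.4912, -0.1283, 0.1969]
ee_rot: [-3.141, -0.0, 1.361]
wrist_force: [0.4, 2.2, -2.5]
width: 0.0575
finger_force: 30.0
```

Emit:
{"method": "apply_moves", "body": {
  "commands": [
    [0,0,-0.01,0.008,-0.045,0,0],
    [0,0,-0.02,0.016,-0.09,0,0],
    [0,0,-0.03,0.024,-0.135,0,0],
    [0,0,-0.04,0.032,-0.18,0,0],
    [0,0,-0.05,0.04,-0.225,0,0]
  ]
}}

```text
time: 15.25
tool_pos: [0.5312, -0.3533, 0.1964]
ee_rot: [-3.14, -0.001, 1.311]
wrist_force: [0.2, 0.2, -1.8]
width: 0.0576
finger_force: 30.0
```

Emit:
{"method": "apply_moves", "body": {
  "commands": [
    [0,0,0,0.008,-0.04,0,0],
    [0,0,0,0.016,-0.08,0,0],
    [0,0,0,0.024,-0.115,0,0],
    [0,0,0,0.024,-0.115,0,0],
    [0,0,0,0.024,-0.115,0,0]
  ]
}}

```text
time: 15.75
tool_pos: [0.5549, -0.4669, 0.1948]
ee_rot: [-3.138, -0.002, 1.311]
wrist_force: [-0.5, 0.0, -1.9]
width: 0.0574
finger_force: 30.0
```

```bash
python3 -c "
from h import *
look('speaker_charger',(.58,-.374),[-.265],'w5')"
```

```text
tcp [ 0.5552 -0.4661  0.196 ] [-3.140e+00 -2.000e-03  1.312e+00] exp px [318. 103.]
speaker_charger 0.69 [254.  54. 377. 148.] 7
[(array([316., 103.]), 0.93, array([ 0.578, -0.371]))]
FIT speaker_charger [ 0.5796 -0.3738 -0.249 ] 0.047
```

View pics/w5.png

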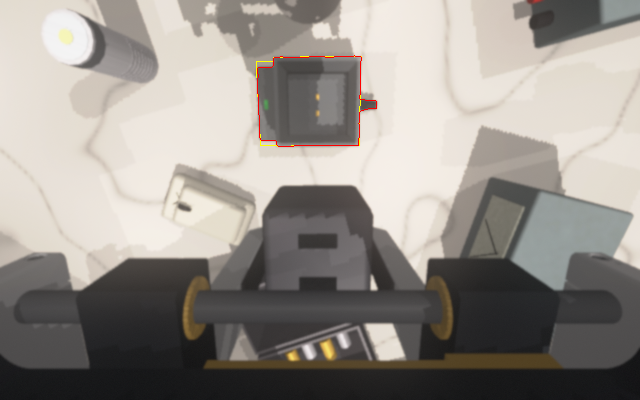

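Emit:
{"method": "apply_moves", "body": {
  "commands": [
    [0,0,0.01,0.011,0.04,0,0],
    [0,0,0.01,0.022,0.08,0,0],
    [0,0,0.01,0.025,0.091,0,0],
    [0,0,0.01,0.025,0.091,-0.03,0],
    [0,0,0.01,0.025,0.091,-0.06,0]
  ]
}}

```text
time: 16.4
tool_pos: [0.5819, -0.3744, 0.1403]
ee_rot: [3.136, 0.003, 1.325]
wrist_force: [0.0, -0.4, -3.1]
width: 0.0579
finger_force: 30.0
```

Emit:
{"method": "apply_moves", "body": {
  "commands": [
    [0,0,0,0,0,-0.015,0],
    [0,0,0,0,0,-0.03,0],
    [0,0,0,0,0,-0.045,0],
    [0,0,0,0,0,-0.05,0],
    [0,0,0,0,0,-0.05,0]
  ]
}}

```text
time: 16.9
tool_pos: [0.5802, -0.3755, 0.0867]
ee_rot: [-3.14, -0.0, 1.322]
wrist_force: [-0.2, 0.7, -3.5]
width: 0.0578
finger_force: 30.0
```

Emit:
{"method": "apply_moves", "body": {
  "commands": [
    [0,0,0,0,0,-0.008,0],
    [0,0,0,0,0,-0.016,0],
    [0,0,0,0,0,-0.024,0],
    [0,0,0,0,0,-0.03,0],
    [0,0,0,0,0,-0.03,0]
  ]
}}

```text
time: 17.4
tool_pos: [0.5797, -0.3749, 0.0556]
ee_rot: [-3.139, -0.001, 1.322]
wrist_force: [-0.1, -0.4, -3.4]
width: 0.0579
finger_force: 30.0
```

Emit:
{"method": "apply_moves", "body": {
  "commands": [
    [0,0,0,0,0,-0.003,0],
    [0,0,0,0,0,-0.005,0],
    [0,0,0,0,0,-0.005,0],
    [0,0,0,0,0,-0.005,0],
    [0,0,0,0,0,-0.005,0]
  ]
}}

```text
time: 17.9
tool_pos: [0.5807, -0.3757, 0.0528]
ee_rot: [3.141, 0.0, 1.322]
wrist_force: [-0.2, 0.3, -3.7]
width: 0.0578
finger_force: 30.0
```

Emit:
{"method": "apply_moves", "body": {
  "commands": [
    [0,0,0,0,0,0,80],
    [0,0,0,0,0,0,90],
    [0,0,0,0,0,0,90],
    [0,0,0,0,0,0,90],
    [0,0,0,0,0,0,90]
  ]
}}

```text
time: 18.4
tool_pos: [0.5806, -0.3757, 0.0528]
ee_rot: [3.141, 0.0, 1.322]
wrist_force: [0.3, -0.7, -0.9]
width: 0.0847
finger_force: 0.0
```

Emit:
{"method": "apply_moves", "body": {
  "commands": [
    [0,0,0,0,0,0.03,90],
    [0,0,0,0,0,0.08,90],
    [0,0,0,0,0,0.12,100],
    [0,0,0,0,0,0.16,100],
    [0,0,0,-0.03,-0.03,0.16,100]
  ]
}}

```text
time: 18.9
tool_pos: [0.5557, -0.4042, 0.2217]
ee_rot: [3.127, 0.005, 1.329]
wrist_force: [-0.1, -1.3, 0.3]
width: 0.0938
finger_force: 0.0
```

Emit:
{"method": "apply_moves", "body": {
  "commands": [
    [0,0,0,-0.02,-0.035,0,100],
    [0,0,0,-0.02,-0.07,0,100],
    [0,0,0,-0.02,-0.07,0,100],
    [0,0,0,-0.02,-0.07,0,100],
    [0,0,0,-0.02,-0.07,0,100]
  ]
}}

```text
time: 19.4
tool_pos: [0.531, -0.4745, 0.2126]
ee_rot: [3.142, -0.001, 1.323]
wrist_force: [0.7, 0.5, 1.0]
width: 0.0938
finger_force: 0.0
```

```bash
python3 -c "
from h import *
look('speaker',(.58,-.374),[-.265],'w6')"
```

```text
tcp [ 0.5312 -0.4743  0.2128] [ 3.141 -0.     1.323] exp px [337.  92.]
speaker 0.76 [311.  54. 372. 120.] 8
[(array([336.,  97.]), 0.64, array([ 0.58 , -0.377]))]
FIT speaker [ 0.5828 -0.3733 -0.2366] 0.04
```

Emit:
{"method": "apply_moves", "body": {
  "commands": [
    [0,0,0.08,-0.045,0.02,0,100],
    [0,0,0.15,-0.09,0.04,0,100],
    [0,0,0.2,-0.13,0.06,0,100],
    [0,0,0.25,-0.14,0.1,0,100],
    [0,0,0.25,-0.14,0.11,0,100]
  ]
}}

```text
time: 20.05
tool_pos: [0.3892, -0.3621, 0.2135]
ee_rot: [3.141, -0.0, 1.573]
wrist_force: [-0.2, 0.2, -0.3]
width: 0.0941
finger_force: 0.0
```

```bash
python3 -c "
from h import *
look('torch',(.395,-.277),[0],'w7')"
```

```text
tcp [ 0.3904 -0.3622  0.2138] [3.14  0.    1.574] exp px [322. 114.]
torch 0.85 [302.  86. 345. 131.] 3
[(array([320., 117.]), 0.92, array([ 0.394, -0.28 ]))]
FIT torch [ 0.3957 -0.278  -0.085 ] 0.043
```

View pics/w7.png

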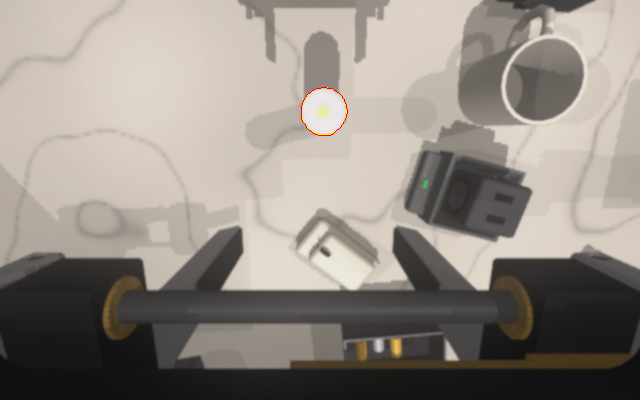

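Emit:
{"method": "apply_moves", "body": {
  "commands": [
    [0,0,0,0.003,0.045,0,100],
    [0,0,0,0.006,0.084,0,100],
    [0,0,0,0.006,0.084,-0.01,100],
    [0,0,0,0.006,0.084,-0.055,100],
    [0,0,0,0.006,0.084,-0.1,100]
  ]
}}

```text
time: 20.7
tool_pos: [0.3983, -0.2837, 0.1125]
ee_rot: [3.138, 0.004, 1.572]
wrist_force: [1.0, -0.3, 0.1]
width: 0.0937
finger_force: 0.0
```

Emit:
{"method": "apply_moves", "body": {
  "commands": [
    [0,0,0,0,0,-0.04,100],
    [0,0,0,0,0,-0.062,100],
    [0,0,0,0,0,-0.062,80],
    [0,0,0,0,0,-0.062,60],
    [0,0,0,0,0,-0.062,60]
  ]
}}

```text
time: 21.2
tool_pos: [0.3979, -0.2832, 0.0524]
ee_rot: [3.139, 0.003, 1.572]
wrist_force: [-0.4, -0.2, 0.9]
width: 0.0736
finger_force: 0.0
```

Emit:
{"method": "apply_moves", "body": {
  "commands": [
    [0,0,0,0,0,0,0],
    [0,0,0,0,0,0,0],
    [0,0,0,0,0,0,0],
    [0,0,0,0,0,0,0],
    [0,0,0,0,0,0,0]
  ]
}}

```text
time: 21.7
tool_pos: [0.3963, -0.2818, 0.0511]
ee_rot: [-3.141, 0.001, 1.572]
wrist_force: [-2.2, -0.2, 2.9]
width: 0.0416
finger_force: 30.0
```

Emit:
{"method": "apply_moves", "body": {
  "commands": [
    [0,0,0,0,0,0,0],
    [0,0,0,0,0,0,0],
    [0,0,0,0,0,0,0],
    [0,0,0,0,0,0,0],
    [0,0,0,0,0,0,0]
  ]
}}

```text
time: 22.2
tool_pos: [0.3963, -0.2818, 0.051]
ee_rot: [-3.141, 0.001, 1.572]
wrist_force: [-1.7, 0.4, 4.6]
width: 0.0416
finger_force: 30.0
```

Emit:
{"method": "apply_moves", "body": {
  "commands": [
    [0,0,0,0,0,0.02,0],
    [0,0,0,0,0,0.06,0],
    [0,0,0,0,0,0.1,0],
    [0,0,0,0,0,0.14,0],
    [0,0,0,0,0,0.16,0]
  ]
}}

```text
time: 22.7
tool_pos: [0.3979, -0.2821, 0.2137]
ee_rot: [3.137, 0.003, 1.572]
wrist_force: [-0.6, -0.9, -1.8]
width: 0.0417
finger_force: 29.9
```

Emit:
{"method": "apply_moves", "body": {
  "commands": [
    [0,0,0,0.03,0.036,0,0],
    [0,0,0,0.06,0.072,0,0],
    [0,0,0,0.09,0.108,0,0],
    [0,0,0,0.12,0.144,0,0],
    [0,0,0,0.15,0.18,0,0]
  ]
}}

```text
time: 23.2
tool_pos: [0.5475, -0.0995, 0.2091]
ee_rot: [-3.141, -0.001, 1.572]
wrist_force: [0.4, -1.2, -1.8]
width: 0.0418
finger_force: 29.9
```

Emit:
{"method": "apply_moves", "body": {
  "commands": [
    [0,0,0,0.03,0.036,0,0],
    [0,0,0,0.06,0.072,0,0],
    [0,0,0,0.09,0.108,0,0],
    [0,0,0,0.104,0.132,0,0],
    [0,0,0,0.104,0.132,0,0]
  ]
}}

```text
time: 23.7
tool_pos: [0.6516, 0.0348, 0.2075]
ee_rot: [-3.139, -0.003, 1.577]
wrist_force: [-0.3, -0.1, -1.8]
width: 0.0418
finger_force: 29.9
```

```bash
python3 -c "
from h import *
look('torch_charger',(.652,.121),[.29],'w8')"
```

```text
tcp [0.6508 0.0325 0.208 ] [-3.139e+00 -1.000e-03  1.575e+00] exp px [318. 113.]
torch_charger 0.88 [262.  77. 364. 152.] 7
[(array([317., 116.]), 0.63, array([0.651, 0.118]))]
FIT torch_charger [0.6529 0.1202 0.3138] 0.11
```

View pics/w8.png

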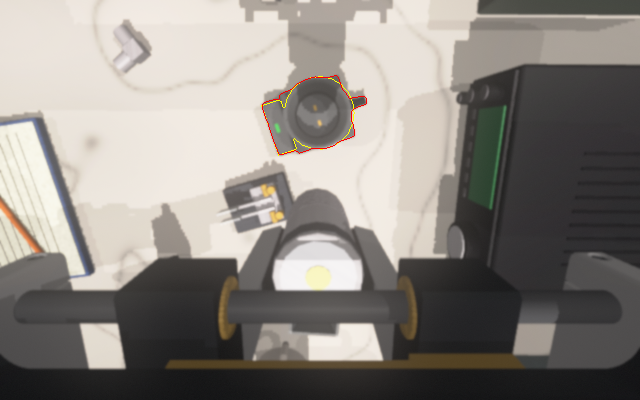

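```bash
python3 - <<'E'
from h import *
s=snapshot("wrist"); g=cv2.cvtColor(s["pixels"],cv2.COLOR_RGB2GRAY)[60:170,250:390]
g=cv2.resize(g,None,fx=4,fy=4,interpolation=cv2.INTER_CUBIC)
for r0,r1,z in((115,150,.04),(75,110,.03)):
    c=cv2.HoughCircles(g,cv2.HOUGH_GRADIENT,1.5,30,param1=60,param2=25,minRadius=r0,maxRadius=r1)
    if c is not None:
        for q in c[0][:3]: 
            px=(q[0]/4+250-.4,q[1]/4+60-.4); print(np.round(px,1),q[2]/4,ray(s,px,z).round(4))
u=proj(s,np.array(cyl(.039,.04,.04))+[.653,.121,0]); v=proj(s,np.array(cyl(.025,.012,.012))+[.653,.121,0])
im=cv2.resize(s["pixels"][60:170,240:400,::-1],None,fx=5,fy=5,interpolation=cv2.INTER_CUBIC)
for w,c in((u,(0,255,255)),(v,(0,255,0))): cv2.polylines(im,[cv2.convexHull(((w-[240,60]+.5)*5).astype(np.int32))],True,c,1)
cv2.imwrite("pics/w9.png",im)
E
```

```text
[318.  108.2] 35.6125 [0.6514 0.1206 0.04  ]
[321.4 116.8] 26.4375 [0.6553 0.1118 0.03  ]
```

View pics/w9.png

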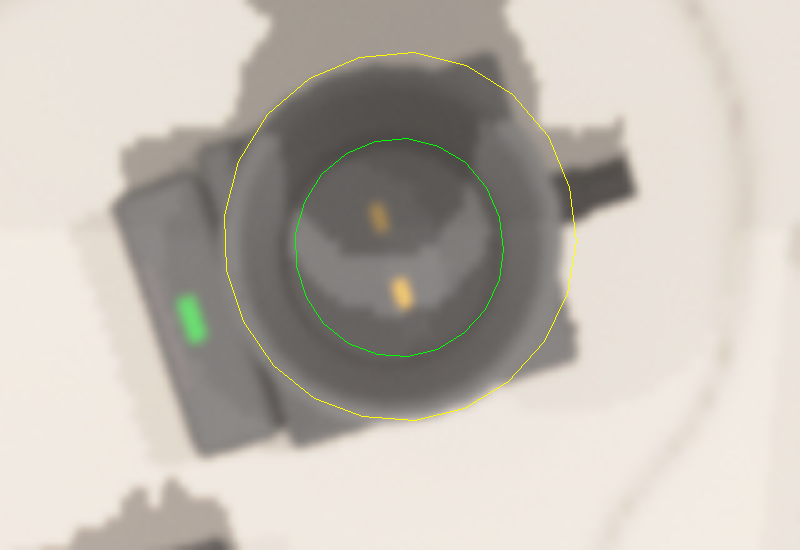

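Emit:
{"method": "apply_moves", "body": {
  "commands": [
    [0,0,0,0.001,0.04,0,0],
    [0,0,0,0.001,0.075,0,0],
    [0,0,0,0.001,0.085,0,0],
    [0,0,0,0.001,0.085,-0.03,0],
    [0,0,0,0.001,0.085,-0.06,0]
  ]
}}

```text
time: 24.4
tool_pos: [0.6523, 0.1143, 0.1519]
ee_rot: [3.137, 0.0, 1.571]
wrist_force: [-0.1, -0.0, -2.0]
width: 0.0419
finger_force: 29.9
```

Emit:
{"method": "apply_moves", "body": {
  "commands": [
    [0,0,0,0,0,-0.015,0],
    [0,0,0,0,0,-0.03,0],
    [0,0,0,0,0,-0.045,0],
    [0,0,0,0,0,-0.05,0],
    [0,0,0,0,0,-0.05,0]
  ]
}}

```text
time: 24.9
tool_pos: [0.6513, 0.1151, 0.0998]
ee_rot: [-3.141, 0.0, 1.571]
wrist_force: [0.9, 0.5, -1.5]
width: 0.0413
finger_force: 29.9
```

Emit:
{"method": "apply_moves", "body": {
  "commands": [
    [0,0,0,0,0,-0.008,0],
    [0,0,0,0,0,-0.016,0],
    [0,0,0,0,0,-0.024,0],
    [0,0,0,0,0,-0.03,0],
    [0,0,0,0,0,-0.03,0]
  ]
}}

```text
time: 25.4
tool_pos: [0.6505, 0.1154, 0.0687]
ee_rot: [-3.139, 0.0, 1.572]
wrist_force: [-0.9, -0.6, -2.1]
width: 0.0416
finger_force: 29.9
```

Down to the floor, release, rise, and go look from the −y side at the torch, then on to the radio.

Emit:
{"method": "apply_moves", "body": {
  "commands": [
    [0,0,0,0,0,-0.003,0],
    [0,0,0,0,0,-0.005,0],
    [0,0,0,0,0,-0.005,0],
    [0,0,0,0,0,-0.005,0],
    [0,0,0,0,0,-0.005,0]
  ]
}}

```text
time: 25.9
tool_pos: [0.6517, 0.1154, 0.0658]
ee_rot: [3.141, -0.0, 1.572]
wrist_force: [-0.4, 0.2, -2.2]
width: 0.0419
finger_force: 29.9
```

Emit:
{"method": "apply_moves", "body": {
  "commands": [
    [0,0,0,0,0,0,70],
    [0,0,0,0,0,0,90],
    [0,0,0,0,0,0,90],
    [0,0,0,0,0,0,90],
    [0,0,0,0,0,0,90]
  ]
}}

```text
time: 26.4
tool_pos: [0.6516, 0.1154, 0.0657]
ee_rot: [3.141, 0.0, 1.572]
wrist_force: [-0.2, 0.1, 0.3]
width: 0.0782
finger_force: 0.0
```

Emit:
{"method": "apply_moves", "body": {
  "commands": [
    [0,0,0,0,0,0.03,90],
    [0,0,0,0,0,0.08,90],
    [0,0,0,0,0,0.12,100],
    [0,0,0,0,0,0.145,100],
    [0,0,0,-0.01,-0.03,0.145,100]
  ]
}}

```text
time: 26.9
tool_pos: [0.6442, 0.0882, 0.2167]
ee_rot: [3.13, -0.002, 1.576]
wrist_force: [1.1, 0.2, 0.2]
width: 0.0944
finger_force: 0.0
```

Emit:
{"method": "apply_moves", "body": {
  "commands": [
    [0,0,0,0,-0.03,0,100],
    [0,0,0,0,-0.06,0,100],
    [0,0,0,0,-0.06,0,100],
    [0,0,0,0,-0.06,0,100],
    [0,0,0,0,-0.06,0,100]
  ]
}}

```text
time: 27.4
tool_pos: [0.6415, 0.0264, 0.2105]
ee_rot: [-3.142, -0.001, 1.573]
wrist_force: [0.4, 0.9, 0.7]
width: 0.0942
finger_force: 0.0
```

```bash
python3 -c "
from h import *
look('torch',(.652,.121),[.29],'w10')"
```

```text
tcp [0.6415 0.0266 0.2104] [-3.142 -0.     1.573] exp px [326. 105.]
torch 0.84 [305.  72. 353. 121.] 7
[(array([325., 106.]), 0.94, array([0.651, 0.122]))]
FIT torch [0.6536 0.1211 0.394 ] 0.09
```

View pics/w10.png

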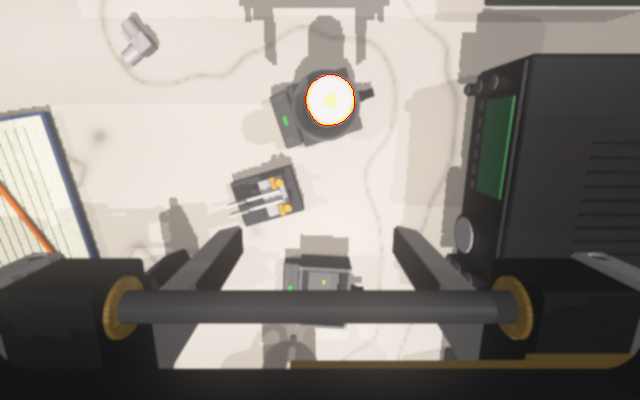

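Emit:
{"method": "apply_moves", "body": {
  "commands": [
    [0,0,0.08,-0.03,-0.035,0.01,100],
    [0,0,0.16,-0.06,-0.07,0.01,100],
    [0,0,0.24,-0.09,-0.105,0.01,100],
    [0,0,0.32,-0.12,-0.14,0.01,100],
    [0,0,0.378,-0.15,-0.175,0.01,100]
  ]
}}

```text
time: 28.05
tool_pos: [0.4905, -0.1499, 0.2207]
ee_rot: [3.141, 0.0, 1.954]
wrist_force: [0.6, -0.7, 0.8]
width: 0.0941
finger_force: 0.0
```

Emit:
{"method": "apply_moves", "body": {
  "commands": [
    [0,0,0,-0.01,-0.01,0,100],
    [0,0,0,-0.01,-0.01,0,100],
    [0,0,0,-0.01,-0.01,0,100],
    [0,0,0,-0.01,-0.01,0,100],
    [0,0,0,-0.01,-0.01,0,100]
  ]
}}

```text
time: 28.55
tool_pos: [0.4824, -0.1584, 0.2203]
ee_rot: [3.141, -0.001, 1.952]
wrist_force: [-0.7, 0.3, 0.1]
width: 0.0938
finger_force: 0.0
```

```bash
python3 -c "
from h import *
look('radio',(.456,-.093),[.38],'w11')"
```

```text
tcp [ 0.4823 -0.1585  0.2202] [-3.142e+00 -1.000e-03  1.952e+00] exp px [316. 127.]
radio 0.78 [300.  99. 332. 152.] 1
[(array([318., 128.]), 0.83, array([ 0.458, -0.094]))]
FIT radio [ 0.456  -0.0933  0.3619] 0.039
```

View pics/w11.png

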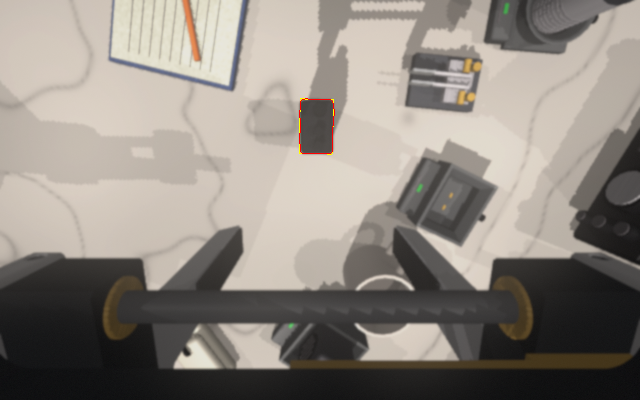

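Emit:
{"method": "apply_moves", "body": {
  "commands": [
    [0,0,-0.019,-0.015,0.04,0,100],
    [0,0,-0.019,-0.026,0.065,0,100],
    [0,0,-0.019,-0.026,0.065,-0.01,100],
    [0,0,-0.019,-0.026,0.065,-0.055,100],
    [0,0,-0.019,-0.026,0.065,-0.1,100]
  ]
}}

```text
time: 29.2
tool_pos: [0.457, -0.0952, 0.1203]
ee_rot: [3.138, 0.003, 1.931]
wrist_force: [0.5, -1.6, -1.1]
width: 0.0943
finger_force: 0.0
```

Emit:
{"method": "apply_moves", "body": {
  "commands": [
    [0,0,0,0,0,-0.04,100],
    [0,0,0,0,0,-0.075,100],
    [0,0,0,0,0,-0.075,80],
    [0,0,0,0,0,-0.075,50],
    [0,0,0,0,0,-0.075,50]
  ]
}}

```text
time: 29.7
tool_pos: [0.4574, -0.0954, 0.0478]
ee_rot: [3.138, 0.003, 1.931]
wrist_force: [0.1, 0.5, 1.1]
width: 0.0733
finger_force: 0.0
```

Emit:
{"method": "apply_moves", "body": {
  "commands": [
    [0,0,0,0,0,0,0],
    [0,0,0,0,0,0,0],
    [0,0,0,0,0,0,0],
    [0,0,0,0,0,0,0],
    [0,0,0,0,0,0,0]
  ]
}}

```text
time: 30.2
tool_pos: [0.4556, -0.0946, 0.0457]
ee_rot: [3.141, 0.0, 1.931]
wrist_force: [-0.5, 0.1, 4.1]
width: 0.0333
finger_force: 29.9
```

Emit:
{"method": "apply_moves", "body": {
  "commands": [
    [0,0,0,0,0,0,0],
    [0,0,0,0,0,0,0],
    [0,0,0,0,0,0,0],
    [0,0,0,0,0,0,0],
    [0,0,0,0,0,0,0]
  ]
}}

```text
time: 30.7
tool_pos: [0.4556, -0.0946, 0.0457]
ee_rot: [3.141, 0.0, 1.931]
wrist_force: [-1.2, -0.2, 2.8]
width: 0.0338
finger_force: 29.9
```

Emit:
{"method": "apply_moves", "body": {
  "commands": [
    [0,0,0,0,0,0.02,0],
    [0,0,0,0,0,0.06,0],
    [0,0,0,0,0,0.1,0],
    [0,0,0,0,0,0.14,0],
    [0,0,0,0,0,0.16,0]
  ]
}}

```text
time: 31.2
tool_pos: [0.4565, -0.0949, 0.2085]
ee_rot: [3.138, 0.003, 1.931]
wrist_force: [-0.4, -0.7, -2.2]
width: 0.0341
finger_force: 29.9
```

Emit:
{"method": "apply_moves", "body": {
  "commands": [
    [0,0,-0.08,0.039,-0.023,0,0],
    [0,0,-0.16,0.078,-0.047,0,0],
    [0,0,-0.24,0.117,-0.07,0,0],
    [0,0,-0.32,0.156,-0.094,0,0],
    [0,0,-0.39,0.195,-0.117,0,0]
  ]
}}

```text
time: 31.7
tool_pos: [0.6515, -0.2124, 0.2032]
ee_rot: [-3.139, -0.001, 1.538]
wrist_force: [1.3, -0.5, -1.6]
width: 0.0336
finger_force: 29.9
```

Emit:
{"method": "apply_moves", "body": {
  "commands": [
    [0,0,0,0,0,0,0],
    [0,0,0,0,0,0,0],
    [0,0,0,0,0,0,0],
    [0,0,0,0,0,0,0],
    [0,0,0,0,0,0,0]
  ]
}}

```text
time: 32.2
tool_pos: [0.65, -0.2109, 0.2074]
ee_rot: [3.139, 0.001, 1.541]
wrist_force: [0.1, -0.3, -2.0]
width: 0.0336
finger_force: 29.9
```

```bash
python3 -c "
from h import *
look('radio_charger',(.651,-.116),[-.03],'w12')"
```

```text
tcp [ 0.6501 -0.211   0.2073] [3.139e+00 1.000e-03 1.541e+00] exp px [315. 104.]
radio_charger 0.58 [269.  64. 362. 142.] 7
[(array([315., 110.]), 0.77, array([ 0.651, -0.121]))]
FIT radio_charger [ 0.6503 -0.1164 -0.0598] 0.057
```

View pics/w12.png

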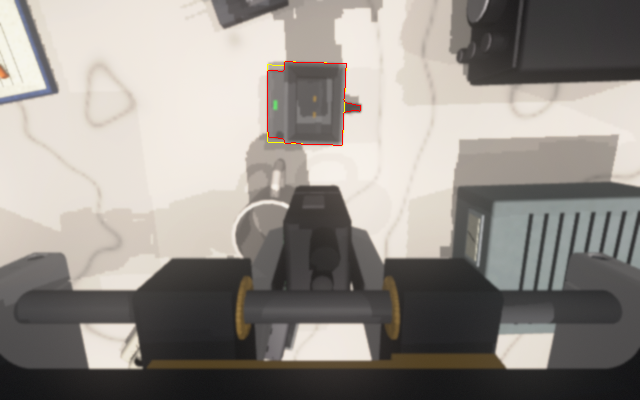

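Emit:
{"method": "apply_moves", "body": {
  "commands": [
    [0,0,-0.015,0,0.04,0,0],
    [0,0,-0.015,0,0.08,0,0],
    [0,0,-0.015,0,0.094,0,0],
    [0,0,-0.015,0,0.094,-0.03,0],
    [0,0,-0.015,0,0.094,-0.06,0]
  ]
}}

```text
time: 32.85
tool_pos: [0.6516, -0.1173, 0.1473]
ee_rot: [3.136, 0.002, 1.527]
wrist_force: [0.4, 0.2, -3.2]
width: 0.0341
finger_force: 29.9
```

Emit:
{"method": "apply_moves", "body": {
  "commands": [
    [0,0,0,0,0,-0.015,0],
    [0,0,0,0,0,-0.03,0],
    [0,0,0,0,0,-0.045,0],
    [0,0,0,0,0,-0.055,0],
    [0,0,0,0,0,-0.055,0]
  ]
}}

```text
time: 33.35
tool_pos: [0.6496, -0.1176, 0.0887]
ee_rot: [-3.139, -0.001, 1.525]
wrist_force: [-0.4, -1.3, -3.5]
width: 0.0339
finger_force: 29.9
```

Emit:
{"method": "apply_moves", "body": {
  "commands": [
    [0,0,0,0,0,-0.008,0],
    [0,0,0,0,0,-0.016,0],
    [0,0,0,0,0,-0.024,0],
    [0,0,0,0,0,-0.03,0],
    [0,0,0,0,0,-0.03,0]
  ]
}}

```text
time: 33.85
tool_pos: [0.6496, -0.1173, 0.0588]
ee_rot: [-3.139, -0.001, 1.526]
wrist_force: [-0.0, 0.8, -2.4]
width: 0.0341
finger_force: 29.9
```

Emit:
{"method": "apply_moves", "body": {
  "commands": [
    [0,0,0,0,0,-0.001,0],
    [0,0,0,0,0,-0.002,0],
    [0,0,0,0,0,-0.002,0],
    [0,0,0,0,0,-0.002,0],
    [0,0,0,0,0,-0.002,0]
  ]
}}

```text
time: 34.35
tool_pos: [0.6507, -0.1176, 0.0588]
ee_rot: [3.141, 0.0, 1.526]
wrist_force: [-0.1, 0.3, -1.9]
width: 0.0338
finger_force: 29.9
```

Emit:
{"method": "apply_moves", "body": {
  "commands": [
    [0,0,0,0,0,0,60],
    [0,0,0,0,0,0,80],
    [0,0,0,0,0,0,80],
    [0,0,0,0,0,0,80],
    [0,0,0,0,0,0,80]
  ]
}}

```text
time: 34.85
tool_pos: [0.6506, -0.1176, 0.0588]
ee_rot: [3.141, 0.0, 1.526]
wrist_force: [0.1, -0.8, 0.4]
width: 0.0704
finger_force: 0.0
```

Emit:
{"method": "apply_moves", "body": {
  "commands": [
    [0,0,0,0,0,0.03,80],
    [0,0,0,0,0,0.08,90],
    [0,0,0,0,0,0.12,100],
    [0,0,0,0,0,0.155,100],
    [0,0,0,-0.02,0,0.155,100]
  ]
}}

```text
time: 35.35
tool_pos: [0.6342, -0.1183, 0.2209]
ee_rot: [3.128, 0.003, 1.526]
wrist_force: [0.1, -0.5, 0.9]
width: 0.0934
finger_force: 0.0
```

Emit:
{"method": "apply_moves", "body": {
  "commands": [
    [0,0,0,-0.045,0,0,100],
    [0,0,0,-0.09,0,0,100],
    [0,0,0,-0.135,0,0,100],
    [0,0,0,-0.18,0,0,100],
    [0,0,0,-0.225,0,0,100]
  ]
}}

```text
time: 35.85
tool_pos: [0.4037, -0.1174, 0.2135]
ee_rot: [3.141, 0.0, 1.526]
wrist_force: [0.6, -0.9, 0.9]
width: 0.0944
finger_force: 0.0
```

```bash
python3 - <<'E'
from h import *
G=dict(radio=(.6505,-.1165),pack=(.546,.397),torch=(.6525,.121),speaker=(.58,-.374))
for k in M: 
    if k in G: M[k]=[[(a,b,c+.012) for a,b,c in p] for p in M[k]]
ss={c:snapshot(c) for c in("scene","top")}
for n,x0 in list(G.items()):
  for c in ss:
    for a in masks_of(c,n):
        r,cc=np.where(a["mask"]); e=proj(ss[c],[(*x0,.06)])[0]
        if np.hypot(cc.mean()-e[0],r.mean()-e[1])<15: print(n,c,fit([(ss[c],a["mask"])],n,x0,[0])); break
a=ss["top"]["pixels"][130:300,130:490,::-1]; b=ss["scene"]["pixels"][90:340,190:510,::-1]
cv2.imwrite("pics/end.png",cv2.resize(b,(768,600),interpolation=cv2.INTER_CUBIC))
E
```

```text
radio scene (array([ 0.64384445, -0.12863566, -0.18923082]), np.float64(0.18639123235827482))
radio top (array([ 0.6524605 , -0.11566508, -0.04204524]), np.float64(0.06916084837307335))
pack scene (array([ 0.53957305,  0.39529384, -0.02512574]), np.float64(0.2033912462412295))
pack top (array([0.54641555, 0.39853382, 0.1450317 ]), np.float64(0.08074701061399969))
torch scene (array([0.64209429, 0.10608227, 0.16053536]), np.float64(0.12743373947996484))
torch top (array([0.65266884, 0.11805399, 0.12449919]), np.float64(0.1386653252850436))
speaker scene (array([ 0.58075469, -0.37517606, -0.35223839]), np.float64(0.417556655379005))
speaker top (array([ 0.58330737, -0.37354625, -0.23547501]), np.float64(0.0820963344441078))
```

View pics/end.png

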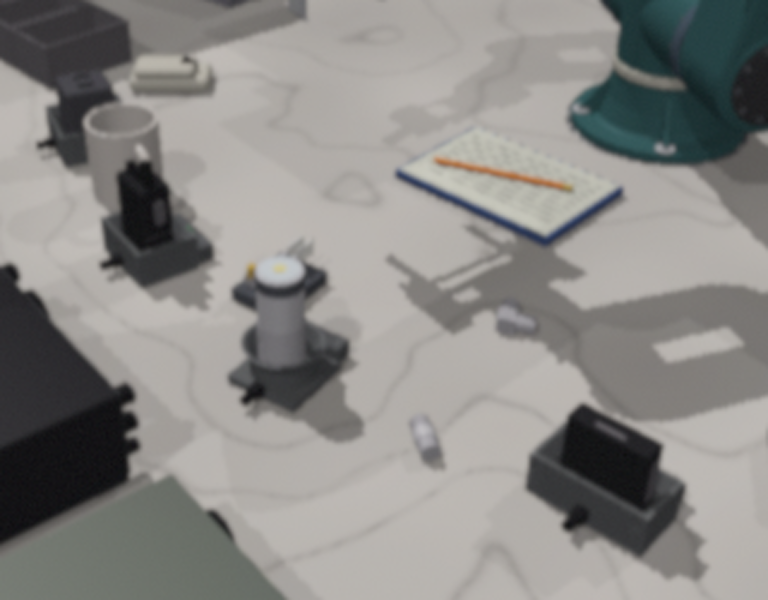

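The picture shows all four things upright in their wells: radio near (148,205), torch (280,310), pack (610,455) and speaker (85,100). The mug and the Morse key haven't moved.

```bash
python3 -c "
from bench import *
print(close_job())"
```

```text
the job is handed in; nothing more can be done
None
```

I put the radio, battery pack, torch and speaker upright in their own chargers, lowered each one in before letting go, left the mug and Morse key in place, and handed the job in at about 36 s. The final pictures show all four seated, but the hand-in call gave no verdict.

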